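# Hook the seed tray out from under the potting shelf

### The arm

A 6-joint arm with a two-finger parallel gripper is mounted at the origin on the work surface. World frame = base frame: x ahead of the robot, y to its left, z up, the work surface at z = 0. Lengths are in mm, angles in rad, forces in N, time in s.
With the tool pointing down it reaches from about 400 to 925 mm from the base axis. Payload 12.5 kg.
Tool frame: the origin (TCP) lies at the very end of the fingers, on their centre line; the grasp point (between the pads) lies 19 mm behind it; z points along the fingers, y is the line along which they close (so a half turn about z gives the same grasp; the last joint's range is limited). The gripper opens to 95 mm and grips with 3 to 60 N. Pads are 20 mm wide; open, the fingers measure 119 mm over their backs; the gripper's body (75 mm by 180 mm) begins 59 mm behind the grasp point.
Start: joints at [-1.317, 0.491, 1.559, -0, 1.092, -0.106], TCP at [220.078, -584.989, 214.661] pointing down, gripper open.
Joint ranges: [-3.1, 3.1], [-0.84, 2.19], [0.05, 2.79], [-1.13, 4.28], [0.06, 2.93], [-2.69, 2.69]. Speed limits (rad/s): [2.22, 2.22, 2.79, 3.14, 3.14, 3.14].

### API

Orientations are given as [roll, pitch, yaw] about the fixed x, y, z axes, in that order (R = Rz(yaw) Ry(pitch) Rx(roll)).
In Python, from cell import * gives the robot as it stands.
- The arm moves only by the tool step_arm, never from a script. Its argument "plan" is a list of rows, each an object of numbers: "x", "y", "z": the shift along the tool's x, y, z in units of 25 mm (1.0 is 25 mm); "rx", "ry", "rz": the turn, a rotation vector about the tool's x, y, z in units of 0.1 rad (1.0 is 0.1 rad). In form: [{"x": .., "y": .., "z": .., "rx": .., "ry": .., "rz": ..}, ...]. A call has exactly 10 rows; each row shifts and turns the commanded pose from where the row before left it, along the tool's axes as they then stand; what a row does not reach is not made up. A row lasts 1/12 s, in which the tool goes at most 41.7 mm and 7.16 degrees, less where a joint would pass 70% of its speed; a pose out of reach is approached as far as the arm can. A call with a number of a shift or a turn outside -1 to 1 is refused whole. A call with a gripper value outside its range is refused whole. "jaw" is the closure, from -1 (fully open) to 1 (shut), so that 0 is half open, set as the call begins (left out, the last holds). The fingers move at their own pace and stop on an object; the grip force is fixed at half the most. Time passes only in rows, so rows that do not move let the fingers close, or fill a call up. It gives the time, the measured TCP pose, the force, the opening and the grip force at its end, in the units of the state.
- state(): the state, without advancing time (a new reading comes with each control period).
- read_camera(name): name is "side" or "top"; returns a dict with "image" (400x640x3 uint8, red, green, blue), "depth" (400x640 float32, mm along the optical axis (not along the pixel's ray), 0 where there is no reading), "vfov" (degrees; the focal length in pixels is half the picture's height over the tangent of half this angle, whatever the lens; pixels are square), "cx", "cy" (the principal point, pixels), "R" (3x3) and "t" (3): a world point X has camera coordinates R X + t. Camera axes: x right, y down, z forward; pixel columns grow to the right and rows downward; lengths in mm; the calibration is good to about 2 mm. A picture is of the moment at which its call begins.
- job_done(): hands the job in; it is judged then, once.
The state is a dict: "t": time; "joints": joint angles; "qvel": joint speeds; "tau": joint torques, N m; "eef_pos": TCP position; "tcp_rot": TCP orientation; "ft_force": force on the tool from outside, world axes, zero at the start; "moment": the same for the moment, N m; "opening": opening from 0.0 (shut) to 1.0 (fully open); "grip_force": force on a finger pad.
Only numpy, scipy, OpenCV 4.12 (cv2) and the standard library are available. Lean on these libraries where they do the work, as an engineer would, in place of code of your own. Each camera call takes 0.05 s, during which the arm holds its last target. There are 200 camera calls.

### The job

The seed tray has slid back under the ledge of the low wooden shelf, out of reach of the fingers. Take the rod with the hooked end, reach it under the ledge, drop the hook into the steel eye on the tray's front and draw the tray out until the whole eye stands clear in front of the ledge. Then lift the hook out and set the rod down on the worktop, upright on its handle's flat underside and well away from the eye; keep the gripper itself off the shelf and the tray.

Things in the scene. Friction and masses are not known exactly. Their poses are not given: they have to be found in the camera images.
- rod: Hooked rod (sizes in mm), loose, 0.25 kg. Dark wooden handle 110 long (x), 28 wide (y), 42 high (z), flat below; a steel rod 8 thick leaves its +x end, axis 36 above its underside. Origin: centre of the handle's underside; x to the hook, z up; balances within 40 of it. Starts hook away from the robot, left or right. A twin, its rod ending in a level crossbar, lies on the other side.
- hook_tip (a point): Centre of the hook's rounded lower end (radius 4 mm; all in mm), at x 170, y 0, z 10 in the rod's frame, axes as the rod's. The hook is the rod's end, 8 thick, bent down at x = 174 from the rod's axis (z 36); its lowest point is 6 above the plane of the handle's underside.
- shelf: Low wooden shelf, fixed (sizes in mm). Origin: on the worktop below the middle of its front (ledge) edge, which faces the robot; x level into the shelf, away from the robot (yaw within 0.15 rad), z up. Its board is 360 wide, x 0 to 220, underside 120 and top 138 above the worktop; the front 80 overhangs freely, open at the sides. A pot and a dish stand on it.
- eye (a point): Centre (sizes in mm) of the level steel ring on the tray's front: opening 40, wire 6 thick, 52 over all, 40 above the worktop, on the shelf's centre line, at first 35 to 50 behind the ledge edge; axes as the shelf's. The tray (280 wide, 65 high, front 40 behind this point) slides along the shelf's -x with 1.5 N friction, stays where left, and stops when this point is 70 before the edge.
Mind the look-alikes: they are no part of the job. Leave any blue or turquoise look-alike of the rod alone.

How it is judged:
By the outcome, as a careful person would: the job done as asked, in the order asked, and still so for the second after the job is handed in, with the robot touching nothing.
It also fails if it takes over 51 s, if anything falls off the work surface, if the arm or the gripper's body presses on something with over 40 N, if the wrist force passes 120 N, or if a joint passes its speed limit or range.

## Working session

There is one attempt and no reset: what is moved stays moved. The work goes in short steps, Python scripts to look and compute and a tool call to move; the robot and the scene stay as the last step left them, time stands still between calls to the robot, and variables do not carry over. Pictures are saved under pics/ and viewed, at most 10 in all, crops included, and the job is handed in when it is done.

Besides the shell and the picture viewer there is one more tool, called after "Request:" in YAML: its name, and indented under it one key for each argument. step_arm: Moves the arm, as the interface text tells. Shifts and turns lie within -1 to 1; 1 stands for 25 mm of shift or 0.1 rad of turn. Its arguments: {"type":"object","properties":{"plan":{"type":"array","items":{"type":"object","properties":{"x":{"type":"number"},"y":{"type":"number"},"z":{"type":"number"},"rx":{"type":"number"},"ry":{"type":"number"},"rz":{"type":"number"}}}},"jaw":{"type":"number"}},"required":["plan"]}

```bash
mkdir -p pics && python3 - <<'E'
from cell import *
import numpy as np, cv2
for n in ("top","side"):
    c=read_camera(n); np.savez(f"{n}0.npz",**c); cv2.imwrite(f"pics/{n}0.png",c["image"][:,:,::-1]); print(n,c["vfov"],c["cx"],c["cy"],c["R"],c["t"])
print(state())
E
```

```text
top 43.670174215696505 322.6748208367359 202.0175801695548 [[-0.01050482 -0.99991853 -0.00725131]
 [-0.99648561  0.01107088 -0.08302931]
 [ 0.08310283  0.00635362 -0.99652072]] [   9.10227534  516.87033763 1054.25727759]
side 51.11264502803268 322.8335856915395 201.00830055924357 [[-0.84886057 -0.52852873  0.00964939]
 [-0.29955091  0.46590274 -0.83258867]
 [ 0.43555136 -0.70964218 -0.55380773]] [402.3116926  199.27966584 775.43084077]
{'t': 0.1, 'joints': array([-1.31658504e+00,  4.91510712e-01,  1.55940486e+00,  2.86914127e-05,
        1.09170600e+00, -1.05577262e-01]), 'qvel': array([ 8.13167015e-04, -1.57547416e-03, -8.45445273e-04, -6.55716135e-05,
        1.69915184e-03,  3.20585844e-05]), 'tau': array([ 1.59597439e-03, -6.13621545e+01, -2.58606809e+01,  6.94089546e-02,
        4.69822646e-02, -7.93348909e-05]), 'eef_pos': array([ 220.03224177, -584.74896021,  214.10745201]), 'tcp_rot': array([-3.14057214e+00, -1.33734822e-04,  3.59775245e-01]), 'ft_force': array([ 0.21394749, -0.11706479, -0.15895444]), 'moment': array([-0.01392336,  0.02012328,  0.0715188 ]), 'grip_force': 0.0, 'opening': 0.9966108607684873}
```

View pics/top0.png

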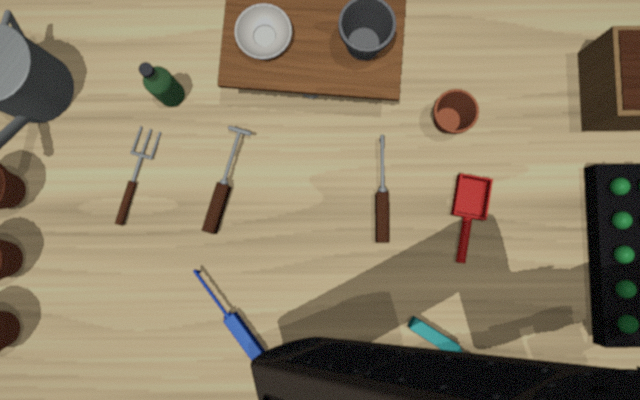

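View pics/side0.png

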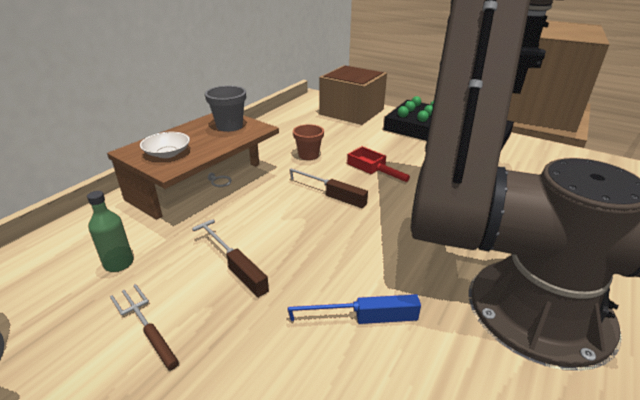

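The top view shows the hooked rod on the right: handle at about (382,215), hook at (382,138). The crossbar twin is at (230,185). The shelf's front edge runs from (219,87) to (398,101). In the side view the eye is under the ledge at about (219,180).

```bash
cat > h.py <<'E'
import numpy as np, cv2
def ray(c,u,v,z):
    f=200/np.tan(np.radians(float(c["vfov"]))/2)
    R,t=c["R"],c["t"]; d=R.T@np.array([(u-c["cx"])/f,(v-c["cy"])/f,1]); o=-R.T@t
    return o+d*(z-o[2])/d[2]
def prj(c,X):
    f=200/np.tan(np.radians(float(c["vfov"]))/2); p=c["R"]@np.asarray(X,float)+c["t"]
    return np.array([c["cx"]+f*p[0]/p[2],c["cy"]+f*p[1]/p[2]])
E
python3 - <<'E'
from h import *
T=dict(np.load("top0.npz"));S=dict(np.load("side0.npz"))
im=T["image"].astype(int)
sub=im[185:250,365:400]; m=((sub.sum(2)<230)).astype(np.uint8)
cs,_=cv2.findContours(m,0,2); c=max(cs,key=cv2.contourArea); r=cv2.minAreaRect(c); print(r)
b=cv2.boxPoints(r)+[365,185]
for p in b: print(p,ray(T,*p,42))
# shelf front edge: brown mask
hsv=cv2.cvtColor(T["image"],cv2.COLOR_RGB2HSV)
print("depth",T["depth"][95,300],T["depth"][85,300])
for u in (225,240,280,320,360,390): 
    print(u,[(v,*T["image"][v,u],round(float(T["depth"][v,u]))) for v in range(82,106,2)] if u in(240,) else "")
    d=T["depth"][70:112,u]; v=70+np.argmax(np.abs(np.diff(d))); print(u,v,ray(T,u,v+.5,138))
# hook pixels
print("hook",ray(T,382,138,36))
cv2.imwrite("pics/eye.png",cv2.resize(S["image"][140:220,110:390,::-1],None,fx=2.8,fy=2.8,interpolation=2))
cv2.imwrite("pics/rod.png",cv2.resize(T["image"][120:250,340:430,::-1],None,fx=4,fy=4,interpolation=2))
E
```

```text
((16.5, 31.0), (50.0, 13.0), 90.0)
[375. 191.] [ 537.39772811 -107.5952456    42.        ]
[388. 191.] [ 537.08792852 -135.08069066   42.        ]
[388. 241.] [ 431.62763425 -132.82756075   42.        ]
[375. 241.] [ 431.91502483 -105.56943312   42.        ]
depth 1120.473 977.65564
225 
225 88 [732.72452345 191.96383153 138.        ]
240 [(82, np.uint8(126), np.uint8(90), np.uint8(61), 981), (84, np.uint8(129), np.uint8(93), np.uint8(67), 983), (86, np.uint8(118), np.uint8(81), np.uint8(50), 982), (88, np.uint8(73), np.uint8(54), np.uint8(36), 987), (90, np.uint8(102), np.uint8(92), np.uint8(72), 1119), (92, np.uint8(116), np.uint8(102), np.uint8(78), 1122), (94, np.uint8(165), np.uint8(150), np.uint8(119), 1121), (96, np.uint8(171), np.uint8(153), np.uint8(123), 1120), (98, np.uint8(166), np.uint8(152), np.uint8(120), 1117), (100, np.uint8(169), np.uint8(154), np.uint8(122), 1118), (102, np.uint8(176), np.uint8(161), np.uint8(129), 1122), (104, np.uint8(168), np.uint8(150), np.uint8(120), 1117)]
240 70 [768.55991787 162.63185988 138.        ]
280 
280 92 [723.33123019  84.07144814 138.        ]
320 
320 95 [716.33574642   5.80886959 138.        ]
360 
360 109 [687.45425906 -71.91513826 138.        ]
390 
390 101 [ 702.63675322 -130.70338801  138.        ]
hook [ 652.24585213 -125.40570932   36.        ]
```

View pics/eye.png

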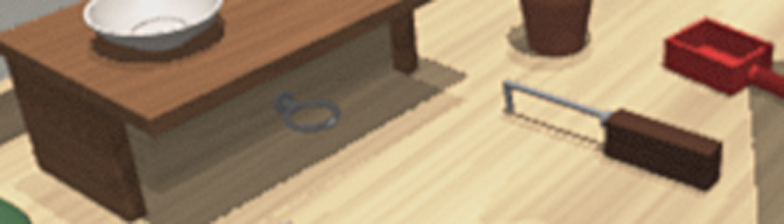

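View pics/rod.png

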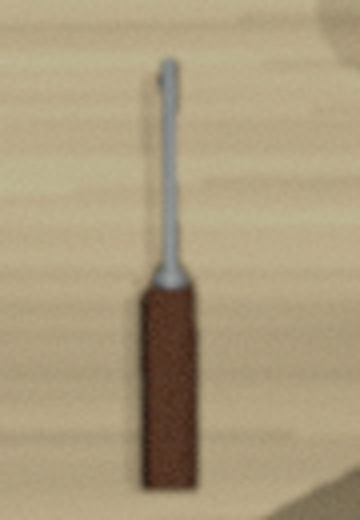

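```bash
python3 - <<'E'
from h import *
T=dict(np.load("top0.npz"));S=dict(np.load("side0.npz"))
for u,v in ((225,88.5),(280,92.5),(320,95.5),(390,101.5)): print(u,ray(T,u,v,120))
print("corner L,R",ray(T,219,86.5,138),ray(T,399.5,100.5,138))
e=ray(S,221.5,181,40);print("eye",e)
print("ring L/R",ray(S,110+280/2.8,181,40),ray(S,110+341/2.8,181,40))
a=ray(T,382.3,135,40);b=ray(T,382.5,187,40);print(a,b,np.arctan2((a-b)[1],(a-b)[0]))
print(ray(T,382.4,190.5,42),ray(T,383,242.3,42))
print("side hooktip",ray(S,110+508/2.8,140+112/2.8,6),"bend top",ray(S,110+507/2.8,140+83/2.8,38))
E
```

```text
225 [738.47330069 195.64235752 120.        ]
280 [728.90306679  85.71761475 120.        ]
320 [721.7758097    5.98081086 120.        ]
390 [ 707.81876977 -133.10291618  120.        ]
corner L,R [736.8894561  203.77472779 138.        ] [ 704.39501626 -149.27092838  138.        ]
eye [763.64443474  25.0664514   40.        ]
ring L/R [788.20123827  40.91150861  40.        ] [741.65919477  10.8806725   40.        ]
[ 657.89947459 -125.71803411   40.        ] [ 545.95754162 -123.85643895   40.        ] -0.016628474526605597
[ 538.28496575 -123.2638193    42.        ] [ 429.01926912 -122.28904903   42.        ]
side hooktip [ 650.79039722 -121.69223529    6.        ] bend top [ 651.10005918 -122.23233152   38.        ]
```

Request:
step_arm:
  jaw: -0.2
  plan:
    - {"rz": 0.94}
    - {"rz": 0.94}
    - {"rz": 0.94}
    - {"rz": 0.93}
    - {"x": 0.55,"y": -1}
    - {"x": 0.55,"y": -1}
    - {"x": 0.55,"y": -1}
    - {"x": 0.55,"y": -1}
    - {"x": 0.55,"y": -1}
    - {"x": 0.55,"y": -1}

```text
schema error: expected keys x, y, z, rx, ry, rz
```

Request:
step_arm:
  plan:
    - {"x": 0.55,"y": -1}
    - {"x": 0.55,"y": -1}
    - {"x": 0.55,"y": -1}
    - {"x": 0.55,"y": -1}
    - {"x": 0.55,"y": -1}
    - {"x": 0.55,"y": -1}
    - {"x": 0.55,"y": -1}
    - {"x": 0.55,"y": -1}
    - {"x": 0.55,"y": -1}
    - {"x": 0.55,"y": -1}

```text
schema error: expected keys x, y, z, rx, ry, rz
```

Request:
step_arm:
  jaw: -0.2
  plan:
    - {"x": 0,"y": 0,"z": 0,"rx": 0,"ry": 0,"rz": 0.94}
    - {"x": 0,"y": 0,"z": 0,"rx": 0,"ry": 0,"rz": 0.94}
    - {"x": 0,"y": 0,"z": 0,"rx": 0,"ry": 0,"rz": 0.94}
    - {"x": 0,"y": 0,"z": 0,"rx": 0,"ry": 0,"rz": 0.93}
    - {"x": 0.55,"y": -1,"z": 0,"rx": 0,"ry": 0,"rz": 0}
    - {"x": 0.55,"y": -1,"z": 0,"rx": 0,"ry": 0,"rz": 0}
    - {"x": 0.55,"y": -1,"z": 0,"rx": 0,"ry": 0,"rz": 0}
    - {"x": 0.55,"y": -1,"z": 0,"rx": 0,"ry": 0,"rz": 0}
    - {"x": 0.55,"y": -1,"z": 0,"rx": 0,"ry": 0,"rz": 0}
    - {"x": 0.55,"y": -1,"z": 0,"rx": 0,"ry": 0,"rz": 0}

```text
t: 0.93
eef_pos: [305.2, -434.9, 214.4]
tcp_rot: [-3.141, 0.0, -0.015]
ft_force: [-0.3, -0.6, 0.8]
opening: 0.601
grip_force: 0.0
```

Request:
step_arm:
  jaw: -0.2
  plan:
    - {"x": 0.55,"y": -1,"z": 0,"rx": 0,"ry": 0,"rz": 0}
    - {"x": 0.55,"y": -1,"z": 0,"rx": 0,"ry": 0,"rz": 0}
    - {"x": 0.55,"y": -1,"z": 0,"rx": 0,"ry": 0,"rz": 0}
    - {"x": 0.55,"y": -1,"z": 0,"rx": 0,"ry": 0,"rz": 0}
    - {"x": 0.55,"y": -1,"z": 0,"rx": 0,"ry": 0,"rz": 0}
    - {"x": 0.55,"y": -1,"z": 0,"rx": 0,"ry": 0,"rz": 0}
    - {"x": 0.55,"y": -1,"z": 0,"rx": 0,"ry": 0,"rz": 0}
    - {"x": 0.55,"y": -1,"z": 0,"rx": 0,"ry": 0,"rz": 0}
    - {"x": 0.55,"y": -1,"z": 0,"rx": 0,"ry": 0,"rz": 0}
    - {"x": 0.55,"y": -1,"z": 0,"rx": 0,"ry": 0,"rz": 0}

```text
t: 1.77
eef_pos: [446.5, -187.0, 214.5]
tcp_rot: [-3.142, 0.0, -0.015]
ft_force: [1.4, -0.4, 0.6]
opening: 0.6
grip_force: 0.0
```

Request:
step_arm:
  jaw: -0.2
  plan:
    - {"x": 0.35,"y": -0.65,"z": 0,"rx": 0,"ry": 0,"rz": 0}
    - {"x": 0.35,"y": -0.65,"z": 0,"rx": 0,"ry": 0,"rz": 0}
    - {"x": 0.35,"y": -0.65,"z": 0,"rx": 0,"ry": 0,"rz": 0}
    - {"x": 0.35,"y": -0.65,"z": 0,"rx": 0,"ry": 0,"rz": 0}
    - {"x": 0,"y": 0,"z": 1,"rx": 0,"ry": 0,"rz": 0}
    - {"x": 0,"y": 0,"z": 1,"rx": 0,"ry": 0,"rz": 0}
    - {"x": 0,"y": 0,"z": 1,"rx": 0,"ry": 0,"rz": 0}
    - {"x": 0,"y": 0,"z": 1,"rx": 0,"ry": 0,"rz": 0}
    - {"x": 0,"y": 0,"z": 0.8,"rx": 0,"ry": 0,"rz": 0}
    - {"x": 0,"y": 0,"z": 0,"rx": 0,"ry": 0,"rz": 0}

```text
t: 2.6
eef_pos: [480.5, -123.3, 91.5]
tcp_rot: [-3.14, 0.005, -0.015]
ft_force: [-0.2, 1.0, 0.4]
opening: 0.6
grip_force: 0.0
```

```bash
python3 - <<'E'
from cell import *
from h import *
c=read_camera("side"); cv2.imwrite("pics/s1.png",cv2.resize(c["image"][60:260,230:480,::-1],None,fx=3,fy=3)); print(state()["eef_pos"])
E
```

```text
[ 481.2866797  -123.62028236   93.32153953]
```

View pics/s1.png

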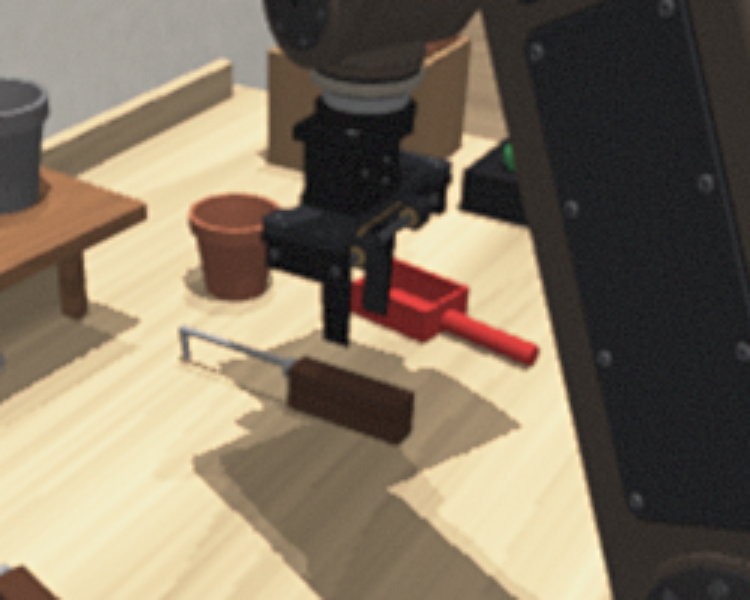

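The open gripper hangs above the handle (handle in the crop at (350,400), fingers at (355,320)), lined up with it. I'll go down and grip.

Request:
step_arm:
  jaw: -0.2
  plan:
    - {"x": 0,"y": 0,"z": 0.6,"rx": 0,"ry": 0,"rz": 0}
    - {"x": 0,"y": 0,"z": 0.6,"rx": 0,"ry": 0,"rz": 0}
    - {"x": 0,"y": 0,"z": 0.6,"rx": 0,"ry": 0,"rz": 0}
    - {"x": 0,"y": 0,"z": 0.6,"rx": 0,"ry": 0,"rz": 0}
    - {"x": 0,"y": 0,"z": 0.5,"rx": 0,"ry": 0,"rz": 0}
    - {"x": 0,"y": 0,"z": 0.4,"rx": 0,"ry": 0,"rz": 0}
    - {"x": 0,"y": 0,"z": 0,"rx": 0,"ry": 0,"rz": 0}
    - {"x": 0,"y": 0,"z": 0,"rx": 0,"ry": 0,"rz": 0}
    - {"x": 0,"y": 0,"z": 0,"rx": 0,"ry": 0,"rz": 0}
    - {"x": 0,"y": 0,"z": 0,"rx": 0,"ry": 0,"rz": 0}

```text
t: 3.48
eef_pos: [482.6, -124.1, 13.0]
tcp_rot: [3.141, -0.001, -0.015]
ft_force: [-0.1, -0.5, 0.0]
opening: 0.597
grip_force: 0.0
```

Request:
step_arm:
  jaw: 1
  plan:
    - {"x": 0,"y": 0,"z": 0,"rx": 0,"ry": 0,"rz": 0}
    - {"x": 0,"y": 0,"z": 0,"rx": 0,"ry": 0,"rz": 0}
    - {"x": 0,"y": 0,"z": 0,"rx": 0,"ry": 0,"rz": 0}
    - {"x": 0,"y": 0,"z": 0,"rx": 0,"ry": 0,"rz": 0}
    - {"x": 0,"y": 0,"z": 0,"rx": 0,"ry": 0,"rz": 0}
    - {"x": 0,"y": 0,"z": 0,"rx": 0,"ry": 0,"rz": 0}
    - {"x": 0,"y": 0,"z": 0,"rx": 0,"ry": 0,"rz": 0}
    - {"x": 0,"y": 0,"z": 0,"rx": 0,"ry": 0,"rz": 0}
    - {"x": 0,"y": 0,"z": 0,"rx": 0,"ry": 0,"rz": 0}
    - {"x": 0,"y": 0,"z": 0,"rx": 0,"ry": 0,"rz": 0}

```text
t: 4.32
eef_pos: [482.1, -123.9, 12.2]
tcp_rot: [3.142, -0.0, -0.015]
ft_force: [-0.7, 1.8, 4.1]
opening: 0.294
grip_force: 30.0
```

Request:
step_arm:
  jaw: 1
  plan:
    - {"x": 0,"y": 0,"z": -0.5,"rx": 0,"ry": 0,"rz": 0}
    - {"x": 0,"y": 0,"z": -0.5,"rx": 0,"ry": 0,"rz": 0}
    - {"x": 0,"y": 0,"z": -0.5,"rx": 0,"ry": 0,"rz": 0}
    - {"x": 0,"y": 0,"z": -0.5,"rx": 0,"ry": 0,"rz": 0}
    - {"x": 0,"y": 0,"z": 0,"rx": 0,"ry": 0,"rz": 0.4}
    - {"x": 0,"y": 0,"z": 0,"rx": 0,"ry": 0,"rz": 0.38}
    - {"x": 0.1,"y": -0.5,"z": 0,"rx": 0,"ry": 0,"rz": 0}
    - {"x": 0.1,"y": -0.8,"z": 0,"rx": 0,"ry": 0,"rz": 0}
    - {"x": 0.1,"y": -0.8,"z": 0,"rx": 0,"ry": 0,"rz": 0}
    - {"x": 0.1,"y": -0.8,"z": 0,"rx": 0,"ry": 0,"rz": 0}

```text
t: 5.15
eef_pos: [498.7, -52.1, 61.8]
tcp_rot: [3.141, 0.001, -0.094]
ft_force: [-0.0, 0.3, -1.8]
opening: 0.296
grip_force: 30.0
```

Request:
step_arm:
  jaw: 1
  plan:
    - {"x": 0.1,"y": -0.8,"z": 0,"rx": 0,"ry": 0,"rz": 0}
    - {"x": 0.1,"y": -0.8,"z": 0,"rx": 0,"ry": 0,"rz": 0}
    - {"x": 0.05,"y": -0.8,"z": 0,"rx": 0,"ry": 0,"rz": 0}
    - {"x": 0,"y": -0.8,"z": 0,"rx": 0,"ry": 0,"rz": 0}
    - {"x": 0,"y": -0.5,"z": 0,"rx": 0,"ry": 0,"rz": 0}
    - {"x": 0,"y": -0.35,"z": 0,"rx": 0,"ry": 0,"rz": 0}
    - {"x": 0,"y": 0,"z": 0,"rx": 0,"ry": 0,"rz": 0}
    - {"x": 0,"y": 0,"z": 0,"rx": 0,"ry": 0,"rz": 0}
    - {"x": 0,"y": 0,"z": 0,"rx": 0,"ry": 0,"rz": 0}
    - {"x": 0,"y": 0,"z": 0,"rx": 0,"ry": 0,"rz": 0}

```text
t: 5.98
eef_pos: [514.4, 46.7, 62.1]
tcp_rot: [3.141, 0.0, -0.094]
ft_force: [-0.8, 0.5, -2.8]
opening: 0.295
grip_force: 30.0
```

```bash
python3 - <<'E'
from cell import *
from h import *
for n in ("top","side"):
    c=read_camera(n); np.savez(n+"2.npz",**c)
    locals()[n]=c
print(state()["eef_pos"],state()["tcp_rot"])
a=cv2.resize(side["image"][110:260,170:370,::-1],None,fx=3,fy=3,interpolation=2)
b=cv2.resize(top["image"][60:260,260:350,::-1],None,fx=2.25,fy=2.25,interpolation=2)
cv2.imwrite("pics/ts2.png",np.hstack([a,b[:450]]))
E
```

```text
[514.47271954  46.84836315  62.09702718] [ 3.14145909e+00  1.89555737e-05 -9.41904685e-02]
```

View pics/ts2.png

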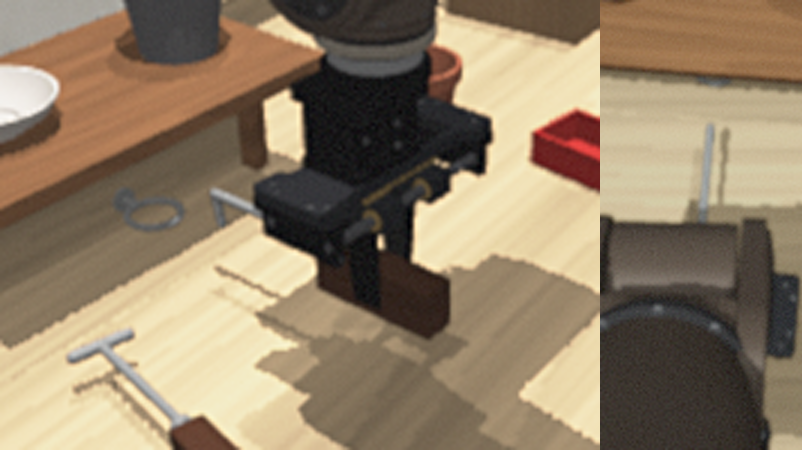

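```bash
python3 - <<'E'
from h import *
T=dict(np.load("top2.npz"));S=dict(np.load("side2.npz"))
print("hook end top",ray(T,309.3,116,86),"rod base",ray(T,260+105/2.25,60+205/2.25,86))
print("side bend top",ray(S,170+215/3,110+190/3,89),"bottom",ray(S,170+220/3,110+226/3,57))
print("eye",ray(S,221.2,180.8,40),"ring front top-view",ray(T,311,95.5,40))
for o in (160,170,180):
    p=[514.5+o*.9956,46.8-.094*o]; print(o,prj(S,[*p,60]),prj(T,[*p,90]))
print(prj(S,[764,24,40]))
E
```

```text
hook end top [689.28285559  28.73268287  86.        ] rod base [616.30575992  34.71942528  86.        ]
side bend top [685.90234853  29.76072705  89.        ] bottom [683.22736811  31.43254625  57.        ]
eye [764.97929087  24.74445396  40.        ] ring front top-view [746.20032235  26.15612889  40.        ]
160 [246.10794853 185.43862233] [307.81630968 122.95762445]
170 [243.21733021 184.11009232] [308.23640329 118.16869087]
180 [240.3549835  182.79455595] [308.65582191 113.3874521 ]
[221.68885788 180.78099352]
```

Request:
step_arm:
  jaw: 1
  plan:
    - {"x": 0.5,"y": 0,"z": 0,"rx": 0,"ry": 0,"rz": 0}
    - {"x": 0.5,"y": 0,"z": 0,"rx": 0,"ry": 0,"rz": 0}
    - {"x": 0.5,"y": 0,"z": 0,"rx": 0,"ry": 0,"rz": 0}
    - {"x": 0.5,"y": 0,"z": 0,"rx": 0,"ry": 0,"rz": 0}
    - {"x": 0.5,"y": 0,"z": 0,"rx": 0,"ry": 0,"rz": 0}
    - {"x": 0.4,"y": 0,"z": 0,"rx": 0,"ry": 0,"rz": 0}
    - {"x": 0.3,"y": 0,"z": 0,"rx": 0,"ry": 0,"rz": 0}
    - {"x": 0,"y": 0,"z": 0,"rx": 0,"ry": 0,"rz": 0}
    - {"x": 0,"y": 0,"z": 0,"rx": 0,"ry": 0,"rz": 0}
    - {"x": 0,"y": 0,"z": 0,"rx": 0,"ry": 0,"rz": 0}

```text
t: 6.92
eef_pos: [593.4, 40.1, 62.0]
tcp_rot: [3.141, 0.001, -0.093]
ft_force: [-0.9, -0.2, -3.3]
opening: 0.296
grip_force: 30.0
```

```bash
python3 - <<'E'
from cell import *
from h import *
c=read_camera("side"); np.savez("side3.npz",**c); s=state(); print(s["eef_pos"],s["tcp_rot"])
cv2.imwrite("pics/s3.png",cv2.resize(c["image"][140:220,180:300,::-1],None,fx=6,fy=6,interpolation=2))
E
```

```text
[593.45790361  40.1114388   62.05847186] [ 3.14148976e+00  6.50374644e-04 -9.32441939e-02]
```

View pics/s3.png

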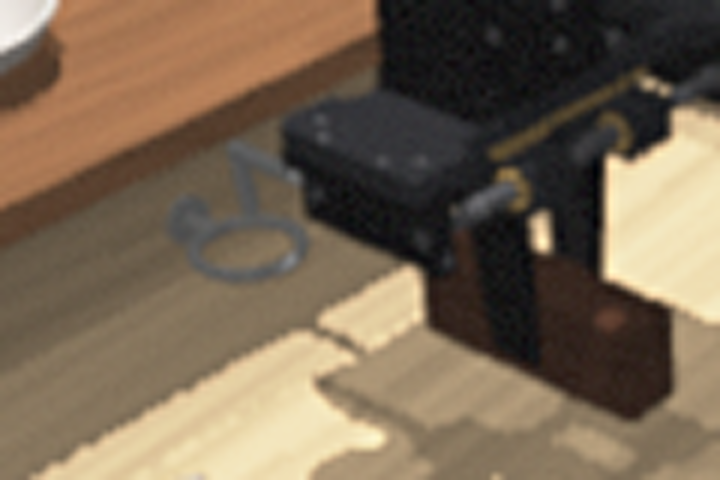

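The hook's tip (crop (252,215)) hangs directly above the ring's opening (centre (248,250)). I'll lower it.

Request:
step_arm:
  jaw: 1
  plan:
    - {"x": 0,"y": 0,"z": 0.3,"rx": 0,"ry": 0,"rz": 0}
    - {"x": 0,"y": 0,"z": 0.3,"rx": 0,"ry": 0,"rz": 0}
    - {"x": 0,"y": 0,"z": 0.3,"rx": 0,"ry": 0,"rz": 0}
    - {"x": 0,"y": 0,"z": 0.3,"rx": 0,"ry": 0,"rz": 0}
    - {"x": 0,"y": 0,"z": 0.15,"rx": 0,"ry": 0,"rz": 0}
    - {"x": 0,"y": 0,"z": 0,"rx": 0,"ry": 0,"rz": 0}
    - {"x": 0,"y": 0,"z": 0,"rx": 0,"ry": 0,"rz": 0}
    - {"x": 0,"y": 0,"z": 0,"rx": 0,"ry": 0,"rz": 0}
    - {"x": 0,"y": 0,"z": 0,"rx": 0,"ry": 0,"rz": 0}
    - {"x": 0,"y": 0,"z": 0,"rx": 0,"ry": 0,"rz": 0}

```text
t: 7.8
eef_pos: [594.3, 40.1, 28.7]
tcp_rot: [3.142, -0.001, -0.093]
ft_force: [0.0, 0.1, -1.4]
opening: 0.292
grip_force: 30.0
```

Request:
step_arm:
  jaw: 1
  plan:
    - {"x": -0.3,"y": 0,"z": 0,"rx": 0,"ry": 0,"rz": 0}
    - {"x": -0.3,"y": 0,"z": 0,"rx": 0,"ry": 0,"rz": 0}
    - {"x": -0.3,"y": 0,"z": 0,"rx": 0,"ry": 0,"rz": 0}
    - {"x": -0.3,"y": 0,"z": 0,"rx": 0,"ry": 0,"rz": 0}
    - {"x": -0.3,"y": 0,"z": 0,"rx": 0,"ry": 0,"rz": 0}
    - {"x": -0.3,"y": 0,"z": 0,"rx": 0,"ry": 0,"rz": 0}
    - {"x": -0.3,"y": 0,"z": 0,"rx": 0,"ry": 0,"rz": 0}
    - {"x": -0.3,"y": 0,"z": 0,"rx": 0,"ry": 0,"rz": 0}
    - {"x": -0.3,"y": 0,"z": 0,"rx": 0,"ry": 0,"rz": 0}
    - {"x": -0.3,"y": 0,"z": 0,"rx": 0,"ry": 0,"rz": 0}

```text
t: 8.63
eef_pos: [518.8, 47.1, 28.4]
tcp_rot: [3.142, -0.0, -0.093]
ft_force: [2.3, -1.1, -2.8]
opening: 0.294
grip_force: 30.0
```

Request:
step_arm:
  jaw: 1
  plan:
    - {"x": -0.3,"y": 0,"z": 0,"rx": 0,"ry": 0,"rz": 0}
    - {"x": -0.3,"y": 0,"z": 0,"rx": 0,"ry": 0,"rz": 0}
    - {"x": -0.3,"y": 0,"z": 0,"rx": 0,"ry": 0,"rz": 0}
    - {"x": -0.2,"y": 0,"z": 0,"rx": 0,"ry": 0,"rz": 0}
    - {"x": -0.1,"y": 0,"z": 0,"rx": 0,"ry": 0,"rz": 0}
    - {"x": 0,"y": 0,"z": 0,"rx": 0,"ry": 0,"rz": 0}
    - {"x": 0,"y": 0,"z": 0,"rx": 0,"ry": 0,"rz": 0}
    - {"x": 0,"y": 0,"z": 0,"rx": 0,"ry": 0,"rz": 0}
    - {"x": 0,"y": 0,"z": 0,"rx": 0,"ry": 0,"rz": 0}
    - {"x": 0,"y": 0,"z": 0,"rx": 0,"ry": 0,"rz": 0}

```text
t: 9.47
eef_pos: [489.7, 49.9, 28.3]
tcp_rot: [3.141, 0.0, -0.093]
ft_force: [-0.1, -0.0, -3.1]
opening: 0.29
grip_force: 30.0
```

```bash
python3 - <<'E'
from cell import *
from h import *
for n in ("top","side"):
    c=read_camera(n); np.savez(n+"4.npz",**c)
    locals()[n]=c
print(state()["eef_pos"],state()["tcp_rot"])
a=cv2.resize(side["image"][130:230,190:290,::-1],None,fx=4.5,fy=4.5,interpolation=2)
b=cv2.resize(top["image"][60:160,270:345,::-1],None,fx=4.5,fy=4.5,interpolation=2)
cv2.imwrite("pics/ts4.png",np.hstack([a,b]))
E
```

```text
[489.6099515   49.85996921  28.30198623] [ 3.14149480e+00  1.22395636e-04 -9.31875676e-02]
```

View pics/ts4.png

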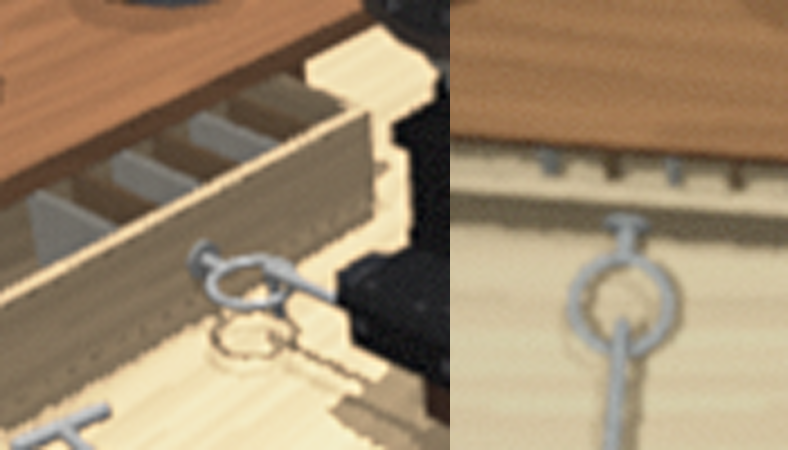

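The ring, at side crop (245,285) and top crop (622,303), now stands wholly in front of the ledge with the hook inside it. Next I'll centre the hook, lift it out and carry the rod off.

Request:
step_arm:
  jaw: 1
  plan:
    - {"x": 0.25,"y": 0,"z": 0,"rx": 0,"ry": 0,"rz": 0}
    - {"x": 0.25,"y": 0,"z": 0,"rx": 0,"ry": 0,"rz": 0}
    - {"x": 0,"y": 0,"z": 0,"rx": 0,"ry": 0,"rz": 0}
    - {"x": 0,"y": 0,"z": 0,"rx": 0,"ry": 0,"rz": 0}
    - {"x": 0,"y": 0,"z": -0.5,"rx": 0,"ry": 0,"rz": 0}
    - {"x": 0,"y": 0,"z": -0.5,"rx": 0,"ry": 0,"rz": 0}
    - {"x": 0,"y": 0,"z": -0.5,"rx": 0,"ry": 0,"rz": 0}
    - {"x": 0,"y": 0,"z": -0.5,"rx": 0,"ry": 0,"rz": 0}
    - {"x": 0,"y": 0,"z": 0,"rx": 0,"ry": 0,"rz": 0}
    - {"x": 0,"y": 0,"z": 0,"rx": 0,"ry": 0,"rz": 0}

```text
t: 10.4
eef_pos: [502.1, 48.7, 78.5]
tcp_rot: [3.142, -0.001, -0.093]
ft_force: [-0.0, -0.5, -3.2]
opening: 0.293
grip_force: 30.0
```

Request:
step_arm:
  jaw: 1
  plan:
    - {"x": -0.3,"y": 0,"z": 0,"rx": 0,"ry": 0,"rz": 0}
    - {"x": -0.4,"y": 0,"z": 0,"rx": 0,"ry": 0,"rz": 0}
    - {"x": -0.3,"y": 0.5,"z": 0,"rx": 0,"ry": 0,"rz": 0}
    - {"x": 0,"y": 0.8,"z": 0,"rx": 0,"ry": 0,"rz": 0}
    - {"x": 0,"y": 0.9,"z": 0,"rx": 0,"ry": 0,"rz": 0}
    - {"x": 0,"y": 0.9,"z": 0,"rx": 0,"ry": 0,"rz": 0}
    - {"x": 0,"y": 0.9,"z": 0,"rx": 0,"ry": 0,"rz": 0}
    - {"x": 0,"y": 0.9,"z": 0,"rx": 0,"ry": 0,"rz": 0}
    - {"x": 0,"y": 0.9,"z": 0,"rx": 0,"ry": 0,"rz": 0}
    - {"x": 0,"y": 0.9,"z": 0,"rx": 0,"ry": 0,"rz": 0}

```text
t: 11.23
eef_pos: [460.0, -116.2, 77.7]
tcp_rot: [-3.141, 0.002, -0.093]
ft_force: [0.9, -0.1, -1.5]
opening: 0.288
grip_force: 30.0
```

Request:
step_arm:
  jaw: 1
  plan:
    - {"x": 0,"y": 0.4,"z": 0,"rx": 0,"ry": 0,"rz": 0}
    - {"x": 0,"y": 0,"z": 0,"rx": 0,"ry": 0,"rz": 0}
    - {"x": 0,"y": 0,"z": 0.5,"rx": 0,"ry": 0,"rz": 0}
    - {"x": 0,"y": 0,"z": 0.5,"rx": 0,"ry": 0,"rz": 0}
    - {"x": 0,"y": 0,"z": 0.5,"rx": 0,"ry": 0,"rz": 0}
    - {"x": 0,"y": 0,"z": 0.5,"rx": 0,"ry": 0,"rz": 0}
    - {"x": 0,"y": 0,"z": 0.2,"rx": 0,"ry": 0,"rz": 0}
    - {"x": 0,"y": 0,"z": 0,"rx": 0,"ry": 0,"rz": 0}
    - {"x": 0,"y": 0,"z": 0,"rx": 0,"ry": 0,"rz": 0}
    - {"x": 0,"y": 0,"z": 0,"rx": 0,"ry": 0,"rz": 0}

```text
t: 12.07
eef_pos: [460.7, -125.4, 23.9]
tcp_rot: [3.141, -0.0, -0.093]
ft_force: [-0.0, -0.2, -3.2]
opening: 0.29
grip_force: 30.0
```

Request:
step_arm:
  jaw: 1
  plan:
    - {"x": 0,"y": 0,"z": 0.1,"rx": 0,"ry": 0,"rz": 0}
    - {"x": 0,"y": 0,"z": 0.1,"rx": 0,"ry": 0,"rz": 0}
    - {"x": 0,"y": 0,"z": 0.1,"rx": 0,"ry": 0,"rz": 0}
    - {"x": 0,"y": 0,"z": 0.1,"rx": 0,"ry": 0,"rz": 0}
    - {"x": 0,"y": 0,"z": 0.05,"rx": 0,"ry": 0,"rz": 0}
    - {"x": 0,"y": 0,"z": 0,"rx": 0,"ry": 0,"rz": 0}
    - {"x": 0,"y": 0,"z": 0,"rx": 0,"ry": 0,"rz": 0}
    - {"x": 0,"y": 0,"z": 0,"rx": 0,"ry": 0,"rz": 0}
    - {"x": 0,"y": 0,"z": 0,"rx": 0,"ry": 0,"rz": 0}
    - {"x": 0,"y": 0,"z": 0,"rx": 0,"ry": 0,"rz": 0}

```text
t: 12.9
eef_pos: [460.5, -125.7, 12.2]
tcp_rot: [3.142, 0.0, -0.093]
ft_force: [-1.2, -0.4, 2.8]
opening: 0.293
grip_force: 30.0
```

The handle touches the worktop (fz has turned positive). I'll release it and rise.

Request:
step_arm:
  jaw: -0.2
  plan:
    - {"x": 0,"y": 0,"z": 0,"rx": 0,"ry": 0,"rz": 0}
    - {"x": 0,"y": 0,"z": 0,"rx": 0,"ry": 0,"rz": 0}
    - {"x": 0,"y": 0,"z": 0,"rx": 0,"ry": 0,"rz": 0}
    - {"x": 0,"y": 0,"z": 0,"rx": 0,"ry": 0,"rz": 0}
    - {"x": 0,"y": 0,"z": 0,"rx": 0,"ry": 0,"rz": 0}
    - {"x": 0,"y": 0,"z": 0,"rx": 0,"ry": 0,"rz": 0}
    - {"x": 0,"y": 0,"z": 0,"rx": 0,"ry": 0,"rz": 0}
    - {"x": 0,"y": 0,"z": 0,"rx": 0,"ry": 0,"rz": 0}
    - {"x": 0,"y": 0,"z": -0.3,"rx": 0,"ry": 0,"rz": 0}
    - {"x": 0,"y": 0,"z": -0.5,"rx": 0,"ry": 0,"rz": 0}

```text
t: 13.73
eef_pos: [460.1, -125.5, 31.9]
tcp_rot: [-3.141, 0.002, -0.093]
ft_force: [-0.3, -0.2, 0.5]
opening: 0.602
grip_force: 0.0
```

Request:
step_arm:
  jaw: -0.2
  plan:
    - {"x": 0,"y": 0,"z": -0.8,"rx": 0,"ry": 0,"rz": 0}
    - {"x": 0,"y": 0,"z": -0.8,"rx": 0,"ry": 0,"rz": 0}
    - {"x": 0,"y": 0,"z": -0.8,"rx": 0,"ry": 0,"rz": 0}
    - {"x": 0,"y": 0,"z": -0.8,"rx": 0,"ry": 0,"rz": 0}
    - {"x": 0,"y": 0,"z": -0.8,"rx": 0,"ry": 0,"rz": 0}
    - {"x": 0,"y": 0,"z": -0.8,"rx": 0,"ry": 0,"rz": 0}
    - {"x": 0,"y": 0,"z": -0.5,"rx": 0,"ry": 0,"rz": 0}
    - {"x": 0,"y": 0,"z": 0,"rx": 0,"ry": 0,"rz": 0}
    - {"x": 0,"y": 0,"z": 0,"rx": 0,"ry": 0,"rz": 0}
    - {"x": 0,"y": 0,"z": 0,"rx": 0,"ry": 0,"rz": 0}

```text
t: 14.57
eef_pos: [460.2, -125.5, 164.1]
tcp_rot: [-3.141, 0.001, -0.093]
ft_force: [0.5, 0.7, 0.1]
opening: 0.6
grip_force: 0.0
```

```bash
python3 - <<'E'
from cell import *
from h import *
c=read_camera("side"); cv2.imwrite("pics/s5.png",c["image"][:,:,::-1]); s=state(); print(s["eef_pos"],s["ft_force"])
E
```

```text
[ 460.13976838 -125.49426592  163.82719366] [ 0.2049918  -0.24394832  0.7318881 ]
```

View pics/s5.png

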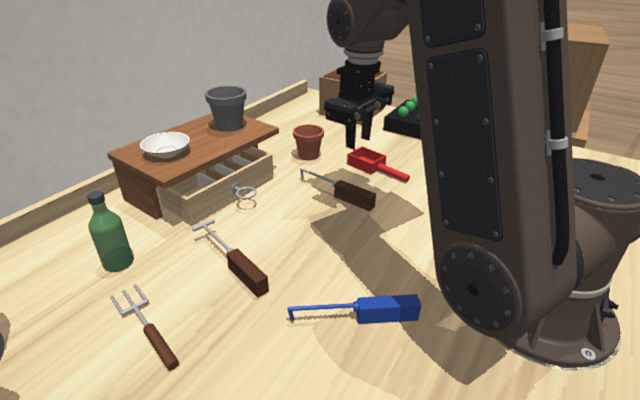

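The tray is drawn out with the eye clear at (245,193). The rod stands upright on its handle at (350,193), well away from the eye, and the gripper is free above it.

```bash
python3 -c "
from cell import *
print(job_done())"
```

```text
the job is handed in; nothing more can be done
None
```

The tray is out with the whole eye about 20 mm clear of the ledge, the hooked rod stands upright on its handle about 150 mm from the eye, and the job was handed in at about 15 s of the 51 s allowed (no verdict was returned).

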